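# Slide the stray candlestick home

## Task

The tall metal candlestick has been left out on the storeroom bench. Without gripping or lifting it, push it with your fingertips low on its round foot so that it slides gently, upright and without tipping, into the empty bay of the plywood stock divider, until the foot is up against the divider's back board. Do not touch its stem, leave the other things where they stand, and let go of everything at the end.

Things in the scene. Friction and masses are not known exactly. Their poses are not given: they have to be found in the camera images.
- candlestick: Loose tall grey metal candlestick, 250 mm high, 0.3 to 0.6 kg, on the bench between robot and divider. Origin: centre of its underside; z up its axis. Foot: round disc 76 mm in diameter, upright side from 0 to 22 mm height, sloping in to the stem at 34 mm. Being round it may roll off a single fingertip. Pushed on the foot it slides; pushed high up it topples.
- stem: The candlestick's stem, one piece with the foot and with the same origin and axes: a rod 18 mm in diameter from 34 to 215 mm height, widening to a cup 40 mm in diameter from 228 to 250 mm. Not to be touched.
- rack: Fixed plywood divider without a floor: back board and 4 partitions, 40 mm high, 3 bays along its y, open to its -x (robot) side. Origin: on the bench, in the middle bay, where the axis of a 76 mm foot comes when it touches the back board. Back board's face at x = +38 mm, partitions' front ends at x = -52. Partitions 8 mm thick at y = -180, -60, 60, 180: bays 112 mm wide.
- mat: Cork mat, 70 x 90 mm (x, y), 1 mm thick, flat on the bench in the empty bay, which may be any of the three; things slide over it freely. Axes parallel to the rack's. Origin: middle of the bay's width, at the spot where the candlestick's axis comes when its foot touches the back board.
- pillar: Loose white pillar candle, 60 mm in diameter, 170 mm high, standing in one of the other bays. Origin: centre of its underside. Stays where it is.
- jar: Loose amber glass jar with a metal cap, 68 mm in diameter, 130 mm high, standing in one of the other bays. Origin: centre of its underside. Stays where it is.
- carton: Loose cardboard carton, 100 x 130 x 60 mm (x, y, z), on the bench at the robot's left. Origin: centre of its underside. Stays where it is.
- tape: Loose roll of paper tape lying flat, 100 mm outer diameter, 48 mm high, on the bench at the robot's right. Origin: centre of its underside. Stays where it is.

How it is judged:
By the outcome, as a careful person would: the job done as asked, in the order asked, and still so for the second after the job is handed in, with the robot touching nothing.
It also fails if it takes over 61 s, if anything falls off the work surface, if the arm or the gripper's body presses on something with over 40 N, if the wrist force passes 120 N, or if a joint passes its speed limit or range.

## Robot

A 6-joint arm with a two-finger parallel gripper is mounted at the origin on the work surface. World frame = base frame: x ahead of the robot, y to its left, z up, the work surface at z = 0. Lengths are in mm, angles in degrees, forces in N, time in s.
With the tool pointing down it reaches from about 350 to 850 mm from the base axis. Payload 8.1 kg.
Tool frame: the origin (TCP) lies at the very end of the fingers, on their centre line; the grasp point (between the pads) lies 19 mm behind it; z points along the fingers, y is the direction in which the jaws open and shut (so a half turn about z gives the same grasp; the last joint's range is limited). The gripper opens to 85 mm and grips with 20 to 120 N. Pads are 22 mm wide; open, the fingers measure 114 mm over their backs; the gripper's body (76 mm by 85 mm) begins 54 mm behind the grasp point. The pads swing forward as they close: fully open they stand 13 mm farther back than shut.
Start: joints at [-73.763, 7.471, 85.268, -0, 87.261, -4.893], TCP at [216.318, -559.653, 197.292] pointing down, gripper open.
Joint ranges: [-169.43, 169.43], [-51.17, 129.36], [1.28, 143.12], [-76.62, 256.62], [0, 156.53], [-152.29, 152.29]. Speed limits (degrees/s): [136.94, 136.94, 159.86, 180, 180, 180].

## Interface

Orientations are given as [roll, pitch, yaw] about the fixed x, y, z axes, in that order (R = Rz(yaw) Ry(pitch) Rx(roll)).
In Python, from workcell import read_state, grab_frame, finish_job gives the robot as it stands.
- The arm moves only by the shell command python3 -m inch 'ROWS' [FORCE]. ROWS is text: rows parted by semicolons, each of 7 numbers parted by spaces: the gripper's target within -1 to 1 (fully open at 1, half-way at 0, shut at -1), then the shift along the tool's x, y, z in m, then the turn, a rotation vector about the tool's x, y, z in degrees. In form: claw tx ty tz wx wy wz; .... A call has 1 to 5 rows; each row shifts and turns the commanded pose from where the row before left it, along the tool's axes as they then stand; what a row does not reach is not made up. A row lasts 1/10 s, in which the tool goes at most 50 mm and 8.59 degrees, less where a joint would pass 70% of its speed; a pose out of reach is approached as far as the arm can. A call is refused whole if a number of a shift passes 0.05 or a number of a turn 8.59, either way. A call with a gripper value outside its range is refused whole. The fingers move at their own pace and stop on an object; FORCE is the grip in N (left out, the last holds). Time passes only in rows, so rows that do not move let the fingers close. It gives the time, the measured TCP pose, the force and the opening at its end, in the units of the state.
- read_state(): the state, without advancing time (a new reading comes with each control period).
- grab_frame(name): name is "scene" or "side" or "wrist"; returns a dict with "pixels" (384x512x3 uint8, red, green, blue), "mtx" (3x3 intrinsics, pixels), "pose" (4x4, takes a point from camera to world coordinates). Camera axes: x right, y down, z forward; pixel columns grow to the right and rows downward; lengths in mm; the calibration is good to about 2 mm. The wrist camera is an equidistant fisheye: a pixel r from the principal point sees the ray r / f radians off the axis. A picture is of the moment at which its call begins. There is no depth.
- finish_job(): hands the job in, once; it reports no verdict.
The state is a dict: "t": time; "joint_pos": joint angles; "qvel": joint speeds; "joint_torque": joint torques, N m; "tcp_pos": TCP position; "eef_rot": TCP orientation; "contact_force": force on the tool from outside, world axes, zero at the start; "ft_torque": the same for the moment, N m; "width": finger opening in mm.
Only numpy, scipy, OpenCV 4.12 (cv2) and the standard library are available. Lean on these libraries where they do the work, as an engineer would, in place of code of your own. Each camera call takes 0.05 s, during which the arm holds its last target.

## Working session

There is one attempt and no reset: what is moved stays moved. The work goes in short steps, Python scripts to look and compute and a shell command to move; the robot and the scene stay as the last step left them, time stands still between calls to the robot, and variables do not carry over. Pictures are saved under pics/ and viewed, and the job is handed in when it is done.

```bash
mkdir -p pics; ls
python3 - <<'E'
from workcell import *
import cv2,pickle
print(read_state())
for n in ["scene","side","wrist"]:
    f=grab_frame(n); cv2.imwrite(f"pics/a_{n}.png",f["pixels"][:,:,::-1]); pickle.dump(f,open(f"a_{n}.pkl","wb"))
    print(n,f["mtx"].round(1).tolist(),f["pose"].round(3).tolist())
E
```

```text
pics
{'t': 0.0, 'joint_pos': array([-7.37631404e+01,  7.51697241e+00,  8.53328195e+01, -1.61074160e-03,
        8.72587647e+01, -4.89294119e+00]), 'qvel': array([ 0.13388061,  0.03212248, -0.06494705, -0.10356087, -0.03889129,
        0.01266043]), 'joint_torque': array([-1.27839194e-03, -5.69389379e+01, -5.00566328e+01, -3.57244135e-04,
        1.45165657e-02,  1.74152336e-05]), 'tcp_pos': array([ 216.12472933, -559.05094445,  196.19110579]), 'eef_rot': array([-1.79891702e+02, -7.65635721e-03,  2.11298721e+01]), 'contact_force': array([0.45718784, 0.77431923, 0.54247286]), 'ft_torque': array([ 0.02780965, -0.02354561, -0.0277879 ]), 'width': 85.47252768514959}
scene [[439.3, 0.0, 257.5], [0.0, 439.3, 187.8], [0.0, 0.0, 1.0]] [[0.388, 0.645, -0.659, 1368.23], [0.921, -0.279, 0.271, -329.329], [-0.009, -0.712, -0.702, 875.408], [0.0, 0.0, 0.0, 1.0]]
side [[347.6, 0.0, 256.5], [0.0, 347.6, 185.0], [0.0, 0.0, 1.0]] [[0.951, -0.208, 0.227, 401.954], [-0.308, -0.654, 0.691, -546.344], [0.004, -0.727, -0.686, 575.401], [0.0, 0.0, 0.0, 1.0]]
wrist [[297.3, 0.0, 255.7], [0.0, 297.3, 193.6], [0.0, 0.0, 1.0]] [[0.361, -0.894, -0.264, 283.55], [-0.932, -0.347, -0.101, -534.211], [-0.002, 0.283, -0.959, 372.135], [0.0, 0.0, 0.0, 1.0]]
```

View pics/a_scene.png

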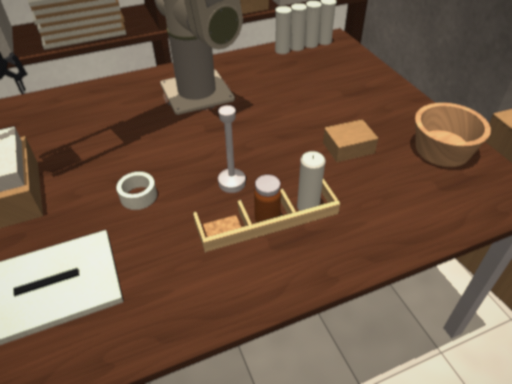

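View pics/a_side.png

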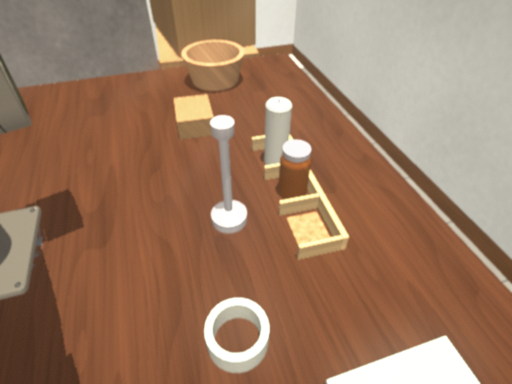

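View pics/a_wrist.png

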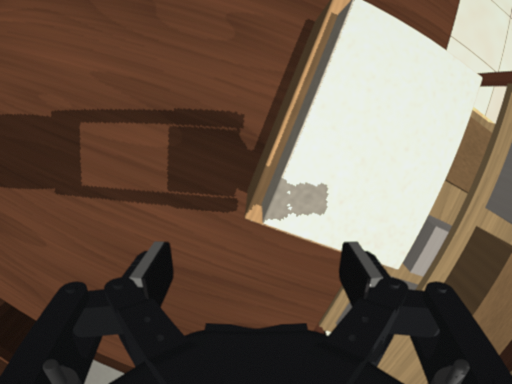

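The mat (bay nearest −y) is at about scene (222,226) and side (309,229). The candlestick foot is at scene (232,181) and side (229,216). The jar is in the middle bay and the pillar in the far one. I'll enlarge both views to measure.

Run:
```python
import cv2
a=cv2.imread("pics/a_scene.png")[150:255,180:350]; cv2.imwrite("pics/b_scene.png",cv2.resize(a,None,fx=4.7,fy=4.7,interpolation=cv2.INTER_CUBIC))
a=cv2.imread("pics/a_side.png")[125:265,200:360]; cv2.imwrite("pics/b_side.png",cv2.resize(a,None,fx=4,fy=4,interpolation=cv2.INTER_CUBIC))
```

```text
(no output)
```

View pics/b_scene.png

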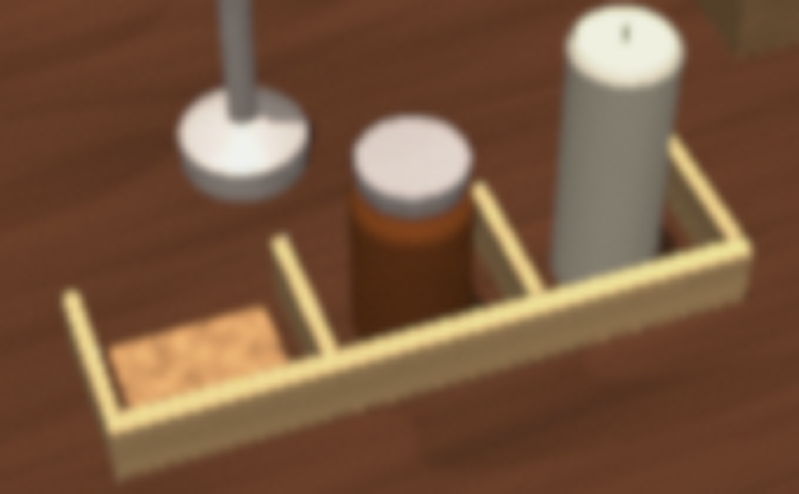

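View pics/b_side.png

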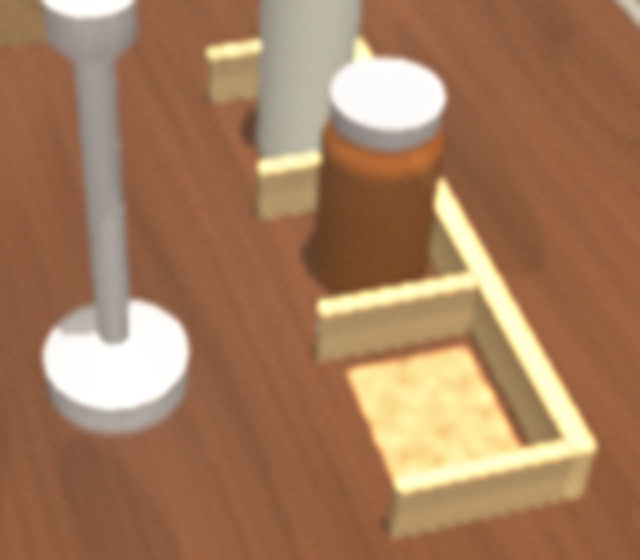

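```bash
cat > h.py <<'E'
import numpy as np,pickle,cv2
def ray(f,u,v):
    d=np.linalg.inv(f["mtx"])@[u,v,1]; return f["pose"][:3,3],f["pose"][:3,:3]@d
def onz(f,u,v,z):
    o,d=ray(f,u,v); return (o+d*(z-o[2])/d[2])[:2]
def proj(f,p):
    c=f["pose"][:3,:3].T@(np.asarray(p)-f["pose"][:3,3]); q=f["mtx"]@c; return q[:2]/q[2]
E
python3 - <<'E'
from h import *
S=pickle.load(open("a_scene.pkl","rb"));D=pickle.load(open("a_side.pkl","rb"))
s=lambda U,V:((U+.5)/4.7-.5+180,(V+.5)/4.7-.5+150)
d=lambda U,V:((U+.5)/4-.5+200,(V+.5)/4-.5+125)
for nm,f,c,pts in [("scene",S,s,[(72,293),(281,238),(480,186),(674,141)]),("side",D,d,[(397,490),(320,303),(260,165),(210,52)])]:
    P=np.array([onz(f,*c(*p),40) for p in pts]); print(nm,P.round(1).tolist(),np.linalg.norm(np.diff(P,axis=0),axis=1).round(1))
    y=np.array([-180,-60,60,180.]);
    v=(P*y[:,None]).sum(0)/(y@y); yaw=np.arctan2(-v[0],v[1]); x=np.array([np.cos(yaw),np.sin(yaw)]);yy=np.array([-x[1],x[0]])
    o=P.mean(0)+52*x; print(" yaw",np.degrees(yaw).round(2),"rack",o.round(1),"bay",(o-120*yy).round(1))
def near(f,p): 
    q=np.array(p)-f["pose"][:2,3]; return np.array(p)+38*q/np.linalg.norm(q)
print("foot scene",onz(S,*s(243.5,137),22),near(S,onz(S,*s(242,200),0)))
print("foot side",onz(D,*d(116,358),22),near(D,onz(D,*d(116,430),0)))
# mat corners
print("mat scene",[onz(S,*s(*p),1).round(1).tolist() for p in [(110,345),(264,306)]])
print("mat side",[onz(D,*d(*p),1).round(1).tolist() for p in [(347,370),(396,478),(464,346)]])
# cup top
print("cup scene",onz(S,*S and (227.5,110),250))
for nm,p in [("tape",(137,177)),("carton",(350,131))]: print(nm,onz(S,*p,48))
print("tape side",onz(D,237,331,48),"carton side",onz(D,193,108,60))
E
```

```text
scene [[602.2, -188.9], [608.6, -68.8], [615.4, 51.1], [626.5, 171.4]] [120.2 120.1 120.8]
 yaw -3.8 rack [665.1 -12.3] bay [ 657.1 -132. ]
side [[602.6, -194.0], [611.4, -67.9], [617.9, 50.2], [623.8, 168.7]] [126.5 118.3 118.6]
 yaw -3.33 rack [665.8 -13.8] bay [ 658.9 -133.6]
foot scene [504.80449641 -53.50801535] [497.40240661 -54.98164737]
foot side [500.50872133 -56.9554347 ] [498.87948678 -49.42453302]
mat scene [[612.5, -174.4], [619.3, -84.9]]
mat side [[622.7, -85.5], [619.6, -161.3], [691.5, -88.8]]
cup scene [499.39484879 -49.54270521]
tape [ 420.87432642 -298.93656141]
carton [475.53285204 348.21944319]
tape side [ 447.6732869  -315.71480717] carton side [499.20648901 328.08408017]
```

```bash
python3 -m inch '0 0.025 -0.033 0 0 0 -7.8; 0 0.0295 -0.029 0 0 0 -7.8; 0 0.033 -0.025 0 0 0 -7.8; 0 0.036 -0.020 0 0 0 -7.8; 0 0.039 -0.015 0 0 0 -7.8' 30 && python3 -m inch '0 0.040 -0.0095 0 0 0 -7.8; 0 0.041 -0.004 0 0 0 -7.8; 0 0.0415 0.002 0 0 0 -7.8; 0 0.041 0.007 0 0 0 -7.8; 0 0.0395 0.013 0 0 0 -7.8'
```

```text
t: 0.65
tcp_pos: [274.7, -359.2, 196.9]
eef_rot: [-180.0, -0.0, 60.4]
contact_force: [1.1, 1.6, 0.8]
width: 42.5
t: 1.15
tcp_pos: [333.8, -160.9, 197.2]
eef_rot: [180.0, 0.0, 99.4]
contact_force: [1.5, -0.8, 0.9]
width: 42.5
```

```bash
python3 -m inch '0 0.037 0.018 0 0 0 -7.8; 0 0.035 0.023 0 0 0 -7.8; 0 0.031 0.0275 0 0 0 -7.8; 0 0.027 0.0315 0 0 0 -7.8; 0 0 0 0 0 -7.5 0' && python3 -m inch '0 0 0 0 0 -7.5 0; 0 0 0 0 0 -7.5 0; 0 0 0 0 0 -7.5 0; 0 0 0 0 0 0 0'
cat >> h.py <<'E'
from scipy.spatial.transform import Rotation as Ro
def delta(target,phi,theta=30):
    "target TCP xyz, push direction phi (deg, world), tilt -> shift in tool axes (mm), rotvec in tool axes"
    from workcell import read_state
    s=read_state(); R=Ro.from_euler('xyz',s["eef_rot"],degrees=True)
    d=np.array([np.cos(np.radians(phi)),np.sin(np.radians(phi)),0]);t=np.radians(theta)
    z=np.sin(t)*d-np.cos(t)*np.array([0,0,1]); x=-np.cos(t)*d-np.sin(t)*np.array([0,0,1]); y=np.cross(z,x)
    T=Ro.from_matrix(np.stack([x,y,z],1))
    dw=np.array(target)-s["tcp_pos"]
    print("t",s["t"],"tcp",s["tcp_pos"].round(1),"rot",s["eef_rot"].round(1),"F",s["contact_force"].round(1),"w",round(s["width"],1))
    print("dworld",dw.round(1),"shift tool mm",R.inv().apply(dw).round(1),"| shift after turn",T.inv().apply(dw).round(1),"| turn",(R.inv()*T).as_rotvec(degrees=True).round(1))
E
python3 -c "
from h import *
delta([459,-5,60],-49.4)
delta([459,-5,5],-49.4)
"
```

```text
t: 1.65
tcp_pos: [381.8, -1.2, 194.6]
eef_rot: [-179.8, 7.2, 130.7]
contact_force: [-1.5, 0.1, -0.4]
width: 42.7
t: 2.05
tcp_pos: [380.0, -0.2, 194.9]
eef_rot: [-179.9, 30.1, 130.9]
contact_force: [-0.2, 0.3, -1.3]
width: 42.8
t 2.05 tcp [ 3.800e+02 -2.000e-01  1.949e+02] rot [-179.9   30.1  130.9] F [-0.2  0.3 -1.3] w 42.8
dworld [  79.    -4.8 -134.9] shift tool mm [ 19.8  56.9 144.4] | shift after turn [ 19.8  56.9 144.4] | turn [0.  0.1 0.3]
t 2.05 tcp [ 3.800e+02 -2.000e-01  1.949e+02] rot [-179.9   30.1  130.9] F [-0.2  0.3 -1.3] w 42.8
dworld [  79.    -4.8 -189.9] shift tool mm [ 47.4  57.  191.9] | shift after turn [ 47.3  56.9 192. ] | turn [0.  0.1 0.3]
```

```bash
python3 -m inch '0 0.009 0.014 0.042 0 0 0; 0 0.009 0.014 0.042 0 0 0; 0 0.009 0.014 0.042 0 0 0; 0 0.008 0.015 0.042 0 0 0; 0 0 0 0 0 0 0'
python3 - <<'E'
from h import *
from workcell import *
delta([459,-5,5],-49.4)
for n in ["scene","side"]:
    f=grab_frame(n); pickle.dump(f,open(f"c_{n}.pkl","wb")); a=f["pixels"][:,:,::-1]
    a=a[100:260,170:340] if n=="scene" else a[100:270,180:360]
    cv2.imwrite(f"pics/c_{n}.png",cv2.resize(a,None,fx=3.5,fy=3.5,interpolation=cv2.INTER_CUBIC))
E
```

```text
t: 2.55
tcp_pos: [453.8, -10.7, 24.4]
eef_rot: [-178.9, 29.4, 130.6]
contact_force: [-2.0, -1.8, -1.5]
width: 42.9
t 2.55 tcp [453.8 -10.7  24.4] rot [-178.9   29.4  130.6] F [-2.  -1.8 -1.5] w 42.9
dworld [  5.2   5.7 -19.4] shift tool mm [10.3  8.  16.3] | shift after turn [10.5  7.7 16.3] | turn [-1.1 -0.6  0. ]
```

View pics/c_scene.png

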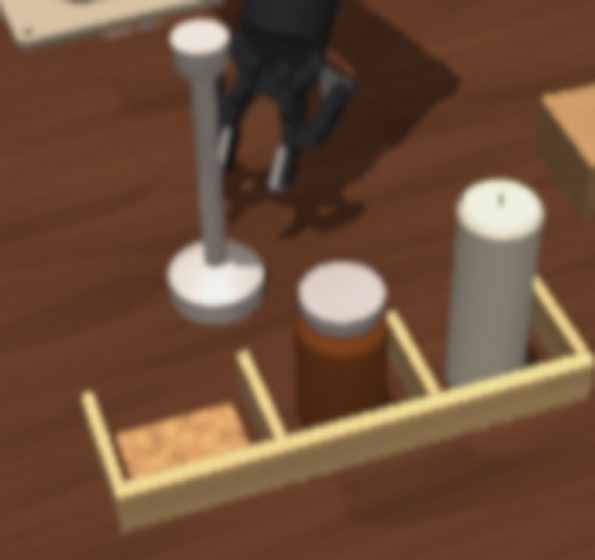

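View pics/c_side.png

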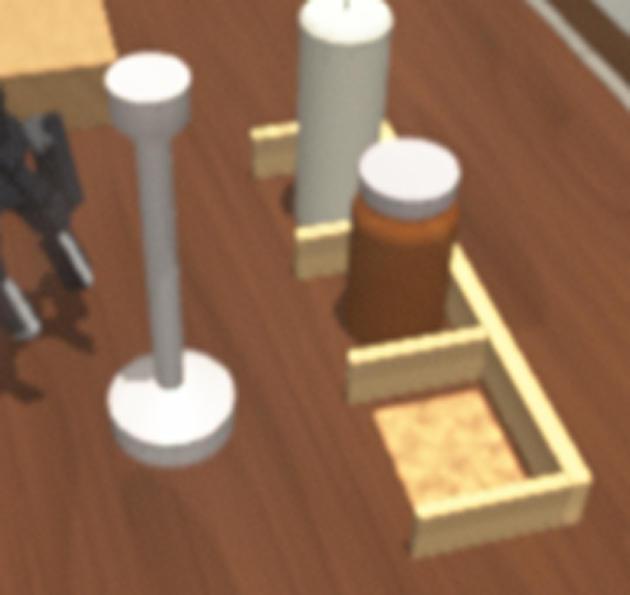

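```bash
cat >> h.py <<'E'
def tri(f,a,g,b):
    o1,d1=ray(f,*a);o2,d2=ray(g,*b);A=np.stack([d1,-d2],1);k=np.linalg.lstsq(A,o2-o1,rcond=None)[0]
    p,q=o1+d1*k[0],o2+d2*k[1]; return ((p+q)/2).round(1),np.linalg.norm(p-q).round(1)
E
python3 - <<'E'
from h import *
S=pickle.load(open("c_scene.pkl","rb"));D=pickle.load(open("c_side.pkl","rb"))
s=lambda U,V:((U+.5)/3.5-.5+170,(V+.5)/3.5-.5+100)
d=lambda U,V:((U+.5)/3.5-.5+180,(V+.5)/3.5-.5+100)
print(tri(S,s(275,188),D,d(85,283)),tri(S,s(222,166),D,d(28,335)))
print("foot top centre",onz(S,*s(216,274),22),onz(D,*d(171.5,401),22))
# rim-limb estimate: lateral extremes
print("stem base", onz(S,*s(215,262),34), onz(D,*d(169,384),34), "cup top",tri(S,s(200,37),D,d(147,79)))
delta([459,-5,5],-49.4)
E
```

```text
(array([466.8,  14.7,  64.7]), np.float64(2.1)) (array([424.9, -16.8,  64.3]), np.float64(1.8))
foot top centre [501.54136911 -52.46643526] [500.48068762 -57.21358882]
stem base [500.19878425 -52.17707543] [500.37338618 -54.06037242] cup top (array([500.9, -52.4, 250. ]), np.float64(2.0))
t 2.65 tcp [458.3  -9.3  32.8] rot [-179.7   29.8  130.3] F [0.1 0.7 1.3] w 42.6
dworld [  0.7   4.3 -27.8] shift tool mm [16.3  3.5 22.7] | shift after turn [16.3  3.3 22.7] | turn [-0.5 -0.2 -0.2]
```

Run:
```python
from h import *
from workcell import *
for n in ["scene","side"]:
    f=grab_frame(n); pickle.dump(f,open(f"d_{n}.pkl","wb")); a=f["pixels"][:,:,::-1].copy()
    p=read_state()["tcp_pos"]; print(p.round(1))
    cv2.circle(a,tuple(int(round(v)) for v in proj(f,p)),1,(0,255,0),-1)
    a=a[100:210,190:290] if n=="scene" else a[120:240,160:280]
    cv2.imwrite(f"pics/d_{n}.png",cv2.resize(a,None,fx=5,fy=5,interpolation=cv2.INTER_CUBIC))
```

```text
[460.2  -8.5  35.5]
[461.5  -7.9  37.2]
```

View pics/d_scene.png

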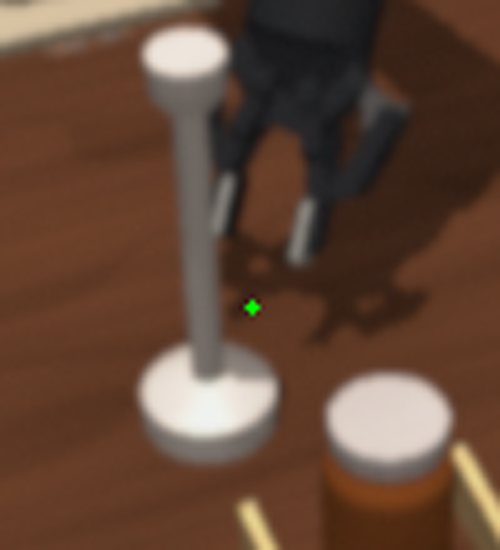

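View pics/d_side.png

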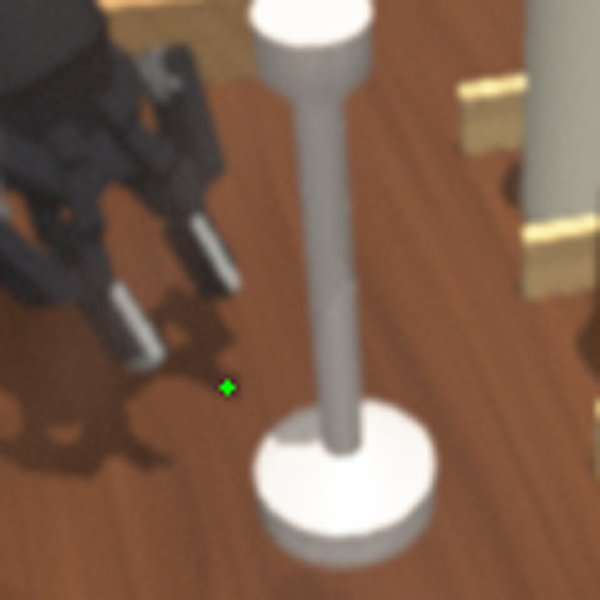

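```bash
python3 -m inch '0 0 0 0 0 0 0; 0 0 0 0 0 0 0;0 0 0 0 0 0 0'
python3 - <<'E'
from h import *
from workcell import *
S=pickle.load(open("d_scene.pkl","rb"));D=pickle.load(open("d_side.pkl","rb"))
s=lambda U,V:((U+.5)/5-.5+190,(V+.5)/5-.5+100)
d=lambda U,V:((U+.5)/5-.5+160,(V+.5)/5-.5+120)
print(tri(S,s(300,264),D,d(230,293)),tri(S,s(221,234),D,d(145,366)))
s=read_state();print(s["t"],s["tcp_pos"],s["qvel"].round(2),s["joint_pos"])
E
```

```text
t: 3.05
tcp_pos: [461.1, -7.1, 36.5]
eef_rot: [179.7, 30.1, 130.2]
contact_force: [-0.3, 0.2, -0.3]
width: 42.9
(array([470.9,  16.9,  69.5]), np.float64(0.2)) (array([428. , -15.3,  69. ]), np.float64(1.1))
3.05 [461.07158022  -7.08606466  36.47092161] [ 0.12  1.12  0.38 -0.   -0.17  0.16] [ 15.44780969 -19.15744104 133.62522408 -32.9850521   56.40086478
  -8.43451739]
```

```bash
python3 -m inch '0 0.006 0 0.0105 0 0 0; 0 0.006 0 0.0105 0 0 0;0 0 0 0 0 0 0;0 0 0 0 0 0 0'
cat > look.py <<'E'
import sys
from h import *
from workcell import *
tag=sys.argv[1]
for n in ["scene","side"]:
    f=grab_frame(n); pickle.dump(f,open(f"{tag}_{n}.pkl","wb")); a=f["pixels"][:,:,::-1].copy()
    a=a[100:260,170:290] if n=="scene" else a[120:280,160:350]
    k=4
    cv2.imwrite(f"pics/{tag}_{n}.png",cv2.resize(a,None,fx=k,fy=k,interpolation=cv2.INTER_CUBIC))
s=read_state();print(s["t"],s["tcp_pos"].round(1),s["eef_rot"].round(1),s["contact_force"].round(1),s["width"].round(1))
E
cat >> h.py <<'E'
sc=lambda U,V:((U+.5)/4-.5+170,(V+.5)/4-.5+100)
sd=lambda U,V:((U+.5)/4-.5+160,(V+.5)/4-.5+120)
def load(t): return [pickle.load(open(f"{t}_{n}.pkl","rb")) for n in ("scene","side")]
E
python3 look.py e
```

```text
t: 3.45
tcp_pos: [458.8, -8.0, 8.9]
eef_rot: [-179.8, 29.9, 130.4]
contact_force: [0.5, 0.0, 0.4]
width: 42.8Traceback (most recent call last):
  File "look.py", line 10, in <module>
    s=read_state();print(s["t"],s["tcp_pos"].round(1),s["eef_rot"].round(1),s["contact_force"].round(1),s["width"].round(1))
                                                                                                        ^^^^^^^^^^^^^^^^
AttributeError: 'float' object has no attribute 'round'
```

View pics/e_scene.png

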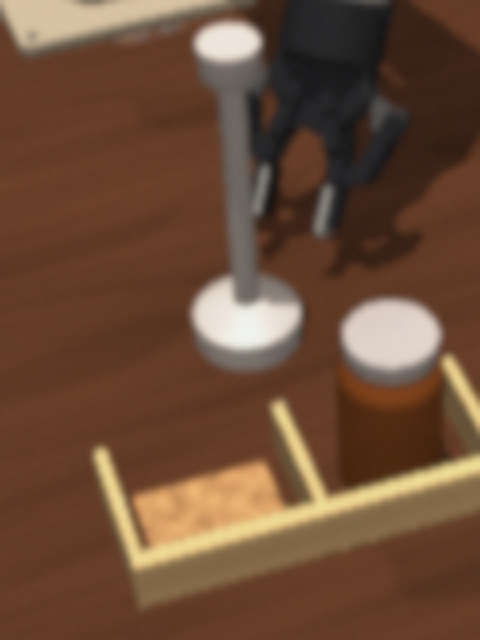

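View pics/e_side.png

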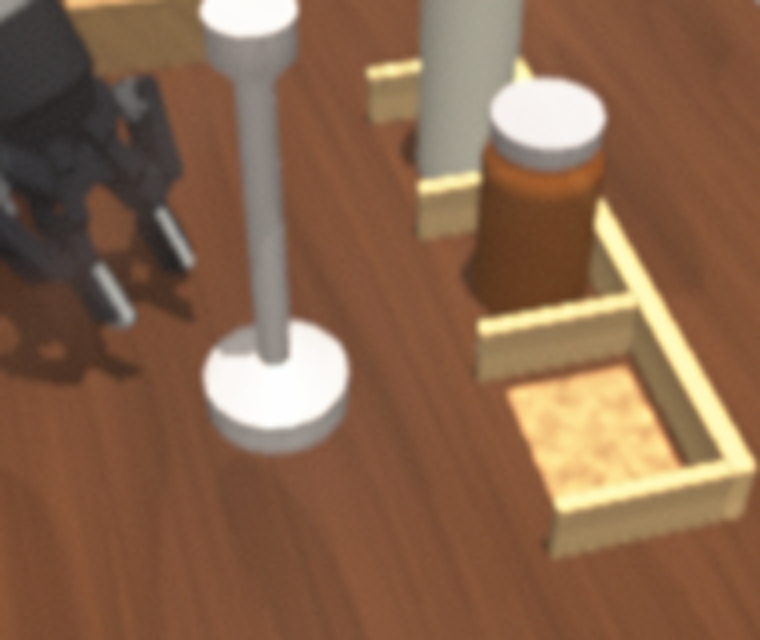

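```bash
sed -i 's/s\["width"\].round(1)/round(s["width"],1)/' look.py
python3 - <<'E'
from h import *
S,D=load("e"); print(tri(S,sc(323,236),D,sd(189,270)),tri(S,sc(258,215),D,sd(125,325)))
delta([459,-5,5],-49.4)
E
```

```text
(array([470.6,  18.1,  43.6]), np.float64(3.0)) (array([429.7, -15.9,  44.7]), np.float64(0.5))
t 3.55 tcp [459.7  -7.7   9.9] rot [-180.    30.   130.4] F [ 0.  -0.3  0.7] w 42.9
dworld [-0.7  2.7 -4.9] shift tool mm [4.6 1.2 3. ] | shift after turn [4.6 1.2 3. ] | turn [-0.2 -0.  -0.2]
```

```bash
python3 -m inch '0 0.002 0 0.0035 0 0 0; 0 0.001 0 0.0017 0 0 0;0 0 0 0 0 0 0'; python3 -m inch '0 0.001 0 0.0017 0 0 0; 0 0.001 0 0.0017 0 0 0;0 0 0 0 0 0 0'
```

```text
t: 3.85
tcp_pos: [459.6, -7.8, 3.8]
eef_rot: [-180.0, 30.0, 130.3]
contact_force: [0.4, -0.1, -1.0]
width: 42.6
t: 4.15
tcp_pos: [459.6, -7.7, -0.2]
eef_rot: [-180.0, 30.0, 130.3]
contact_force: [-0.5, -0.6, 0.2]
width: 42.7
```

```bash
python3 -m inch '0 0.0015 0 0.0026 0 0 0; 0 0.0015 0 0.0026 0 0 0;0 0 0 0 0 0 0'; python3 -m inch '0 0.001 0 0.0017 0 0 0; 0 0.001 0 0.0017 0 0 0;0 0 0 0 0 0 0';python3 look.py f
```

```text
t: 4.45
tcp_pos: [459.4, -7.8, -6.5]
eef_rot: [-179.9, 30.0, 130.4]
contact_force: [0.3, -0.5, -0.3]
width: 42.8
t: 4.75
tcp_pos: [459.6, -7.7, -10.1]
eef_rot: [-180.0, 30.0, 130.3]
contact_force: [-0.1, 0.2, 1.0]
width: 43.0
4.85 [459.8  -7.7  -9.8] [-180.    30.   130.3] [-0.3  0.5 -0.5] 42.6
```

View pics/f_scene.png

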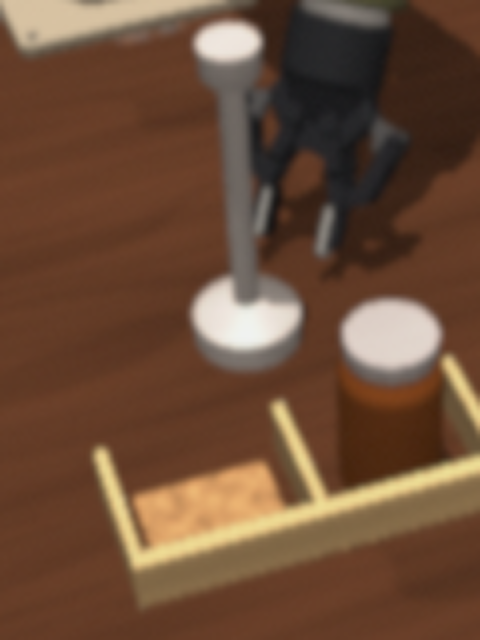

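View pics/f_side.png

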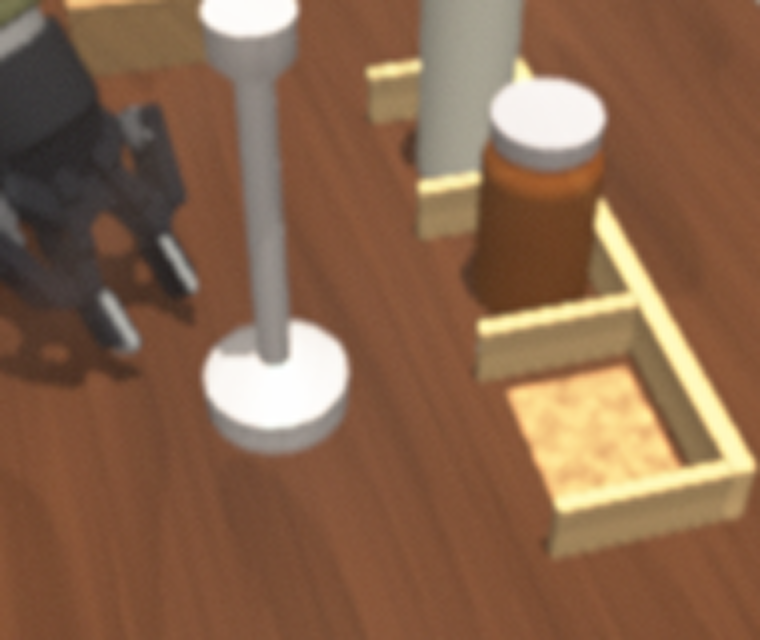

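Run:
```python
from h import *
S,D=load("f"); print(tri(S,sc(322,257),D,sd(191,296)),tri(S,sc(260,236),D,sd(129,350)))
```

```text
(array([470. ,  17.3,  23.7]), np.float64(2.1)) (array([429.6, -15.2,  24.3]), np.float64(0.0))
```

```bash
python3 -m inch '0 0.0015 0 0.0026 0 0 0; 0 0.001 0 0.0017 0 0 0;0 0 0 0 0 0 0'; python3 -m inch '0 0.001 0 0.0017 0 0 0; 0 0.0005 0 0.0009 0 0 0;0 0 0 0 0 0 0';python3 -m inch '0 0.0005 0 0.0009 0 0 0; 0 0 0 0 0 0 0;0 0 0 0 0 0 0'; python3 look.py g
```

```text
t: 5.15
tcp_pos: [459.4, -7.7, -15.2]
eef_rot: [-180.0, 30.0, 130.4]
contact_force: [0.2, -0.0, -0.3]
width: 42.7
t: 5.45
tcp_pos: [459.7, -7.7, -18.0]
eef_rot: [-180.0, 30.0, 130.3]
contact_force: [0.6, -0.1, 0.5]
width: 43.0
t: 5.75
tcp_pos: [459.8, -7.7, -18.8]
eef_rot: [-180.0, 30.0, 130.3]
contact_force: [0.6, -0.3, 0.5]
width: 42.5
5.85 [459.9  -7.6 -18.7] [180.   30.  130.3] [ 0.5  1.  -0.1] 42.9
```

View pics/g_scene.png

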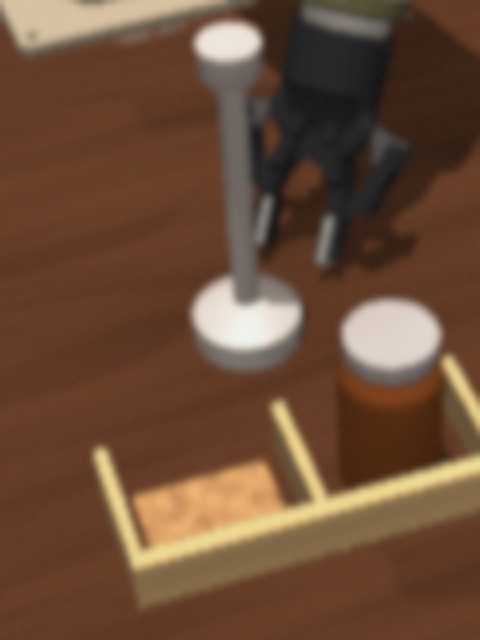

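View pics/g_side.png

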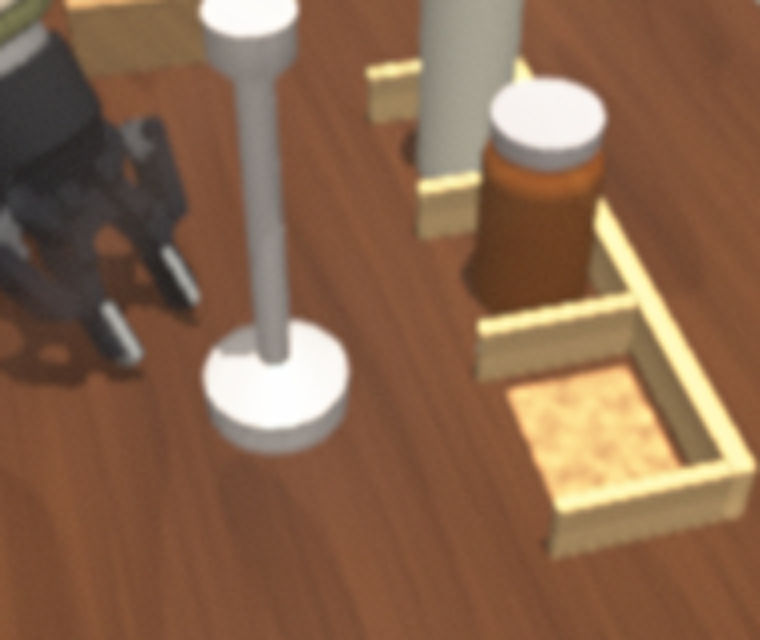

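```bash
python3 -m inch '0 -0.0078 0.003 0.0045 0 0 0; 0 -0.0078 0 0.0045 0 0 0; 0 -0.0078 0 0.0045 0 0 0; 0 -0.0078 0 0.0045 0 0 0; 0 0 0 0 0 0 0'; python3 look.py i
```

```text
t: 6.35
tcp_pos: [486.2, -34.3, -18.5]
eef_rot: [180.0, 30.0, 130.2]
contact_force: [0.1, 0.3, -0.0]
width: 42.5
6.45 [485.3 -33.7 -18.9] [-180.    30.   130.3] [0.5 1.5 0.4] 42.7
```

View pics/i_scene.png

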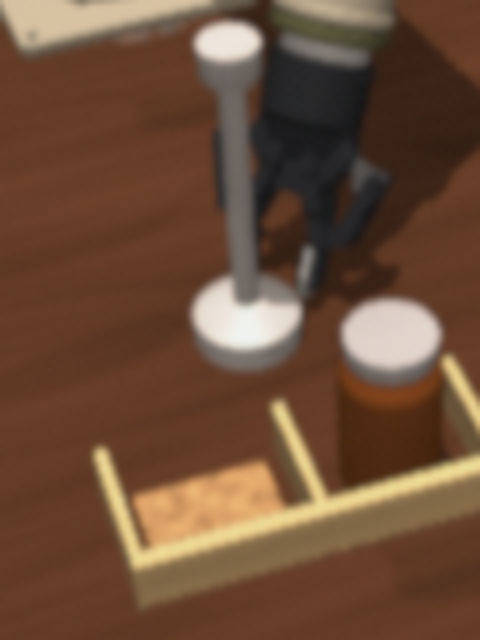

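View pics/i_side.png

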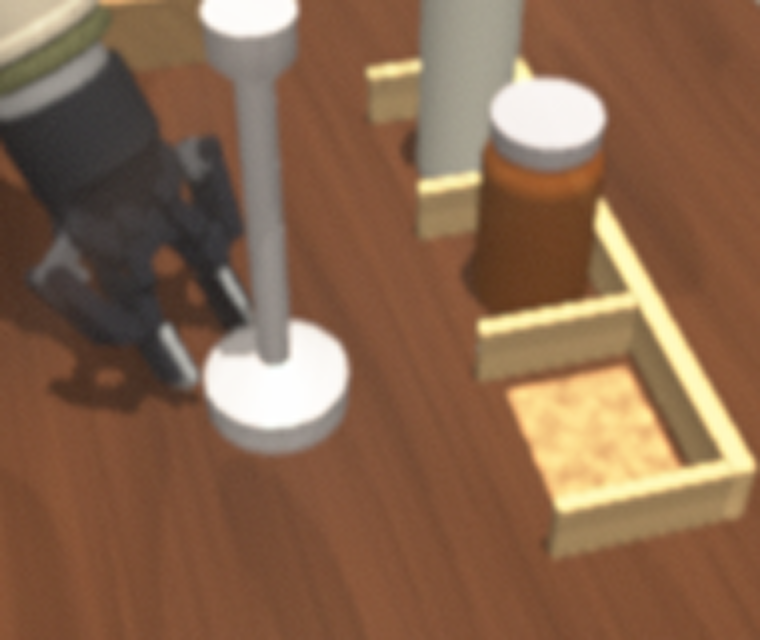

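```bash
python3 -m inch '0 -0.0026 0 0.0015 0 0 0; 0 -0.0026 0 0.0015 0 0 0; 0 -0.0026 0 0.0015 0 0 0; 0 -0.0026 0 0.0015 0 0 0; 0 -0.0026 0 0.0015 0 0 0';python3 -m inch '0 -0.0026 0 0.0015 0 0 0; 0 -0.0026 0 0.0015 0 0 0; 0 -0.0026 0 0.0015 0 0 0; 0 -0.0026 0 0.0015 0 0 0; 0 -0.0026 0 0.0015 0 0 0'; python3 look.py j
```

```text
t: 6.95
tcp_pos: [495.1, -44.7, -19.0]
eef_rot: [-180.0, 30.0, 130.3]
contact_force: [-1.7, 1.4, -0.0]
width: 42.4
t: 7.45
tcp_pos: [505.0, -56.3, -18.8]
eef_rot: [-180.0, 30.0, 130.3]
contact_force: [-1.0, 1.7, -1.1]
width: 42.6
7.55 [505.1 -56.4 -18.6] [180.   30.  130.3] [-0.7 -0.   0. ] 42.8
```

View pics/j_scene.png

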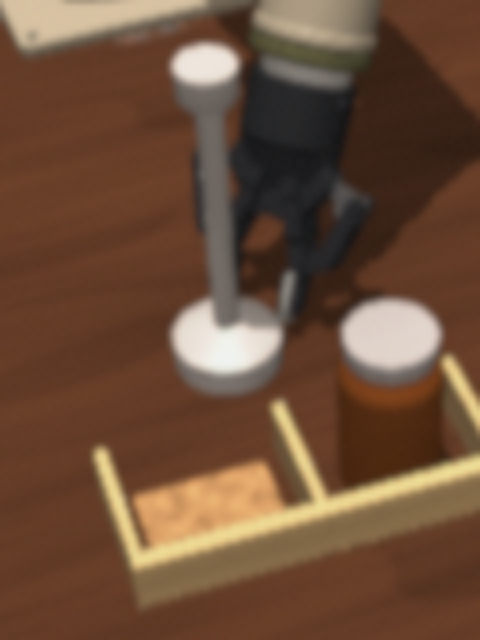

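View pics/j_side.png

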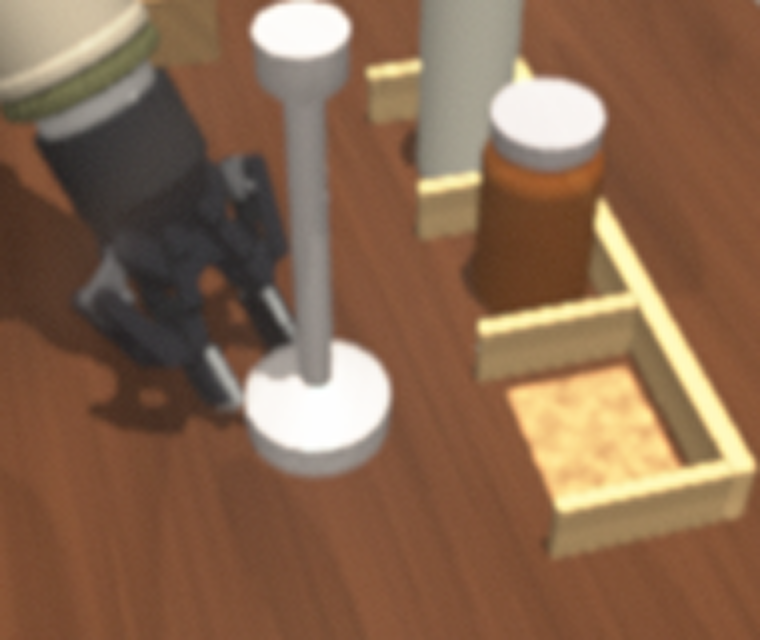

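```bash
cat >> h.py <<'E'
BAY=np.array([658,-132.8]);YAW=-3.6
def rk(p):
    a=np.radians(YAW);q=np.array(p)-BAY; return np.array([q@[np.cos(a),np.sin(a)],q@[-np.sin(a),np.cos(a)]]).round(1)
def cs(S,D,s1,s2,c1,c2):
    "stem base pts at z=34 and cup top centre pts"
    a,b=onz(S,*sc(*s1),34),onz(D,*sd(*s2),34); t,e=tri(S,sc(*c1),D,sd(*c2))
    print("stem base",a.round(1),b.round(1),"cup",t,e); m=(a+b)/2
    print(" base rack",rk(m)," cup rack",rk(t[:2]))
E
python3 - <<'E'
from h import *
S,D=load("e"); cs(S,D,(245,302),(273,361),(229,41),(249,13))
S,D=load("j"); cs(S,D,(226,324),(316,382),(205,65),(301,31))
E
```

```text
stem base [502.4 -53.6] [499.9 -55.5] cup [500.8 -52.5 249.8] 4.0
 base rack [-161.5   68.3]  cup rack [-161.9   70.3]
stem base [518.2 -73.5] [517.5 -76.6] cup [518.1 -74.  250.2] 2.3
 base rack [-143.5   48.8]  cup rack [-143.3   49.9]
```

```bash
for i in 1; do python3 -m inch '0 -0.0026 0 0.0015 0 0 0; 0 -0.0026 0 0.0015 0 0 0; 0 -0.0026 0 0.0015 0 0 0; 0 -0.0026 0 0.0015 0 0 0; 0 -0.0026 0 0.0015 0 0 0';python3 -m inch '0 -0.0026 0 0.0015 0 0 0; 0 -0.0026 0 0.0015 0 0 0; 0 -0.0026 0 0.0015 0 0 0; 0 -0.0026 0 0.0015 0 0 0; 0 -0.0026 0 0.0015 0 0 0'; done;  python3 look.py k
```

```text
t: 8.05
tcp_pos: [514.7, -67.7, -18.7]
eef_rot: [180.0, 30.0, 130.3]
contact_force: [-0.7, 1.6, -0.6]
width: 42.6
t: 8.55
tcp_pos: [524.4, -79.1, -18.7]
eef_rot: [-180.0, 30.0, 130.3]
contact_force: [-1.8, 1.3, 0.1]
width: 42.7
8.65 [524.6 -79.3 -18.6] [180.   30.  130.3] [-1.2  0.5 -1.9] 42.8
```

View pics/k_scene.png

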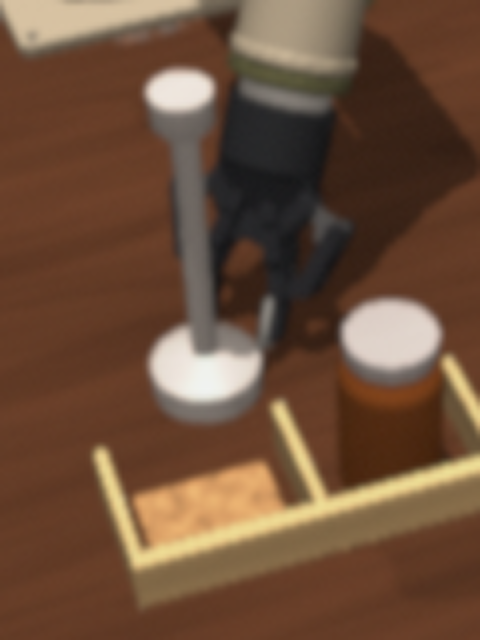

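View pics/k_side.png

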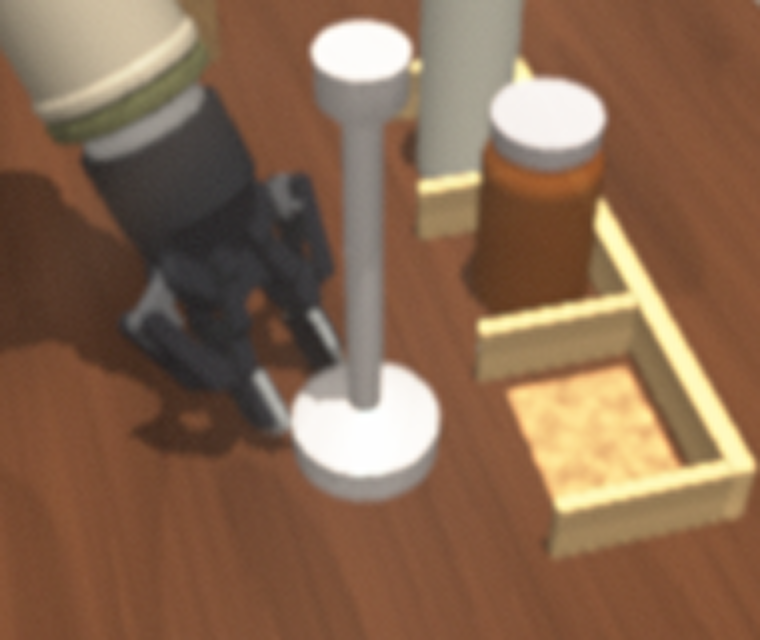

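```bash
python3 -m inch '0 -0.0026 0 0.0015 0 0 0; 0 -0.0026 0 0.0015 0 0 0; 0 -0.0026 0 0.0015 0 0 0; 0 -0.0026 0 0.0015 0 0 0; 0 -0.0026 0 0.0015 0 0 0';python3 -m inch '0 -0.0026 0 0.0015 0 0 0; 0 -0.0026 0 0.0015 0 0 0; 0 -0.0026 0 0.0015 0 0 0; 0 -0.0026 0 0.0015 0 0 0; 0 -0.0026 0 0.0015 0 0 0'; python3 -m inch '0 -0.0026 0 0.0015 0 0 0; 0 -0.0018 0 0.001 0 0 0;0 0 0 0 0 0 0';  python3 look.py l
```

```text
t: 9.15
tcp_pos: [534.1, -90.6, -18.8]
eef_rot: [-180.0, 30.0, 130.3]
contact_force: [-1.0, 1.7, 1.3]
width: 43.0
t: 9.65
tcp_pos: [543.8, -102.0, -18.8]
eef_rot: [-180.0, 30.0, 130.3]
contact_force: [-2.4, 2.8, 0.8]
width: 42.6
t: 9.95
tcp_pos: [547.2, -106.0, -18.6]
eef_rot: [180.0, 30.0, 130.3]
contact_force: [-1.0, 0.3, -0.3]
width: 42.9
10.05 [ 547.1 -105.8  -18.6] [180.   30.  130.3] [-0.4  0.5 -0.7] 42.8
```

View pics/l_scene.png

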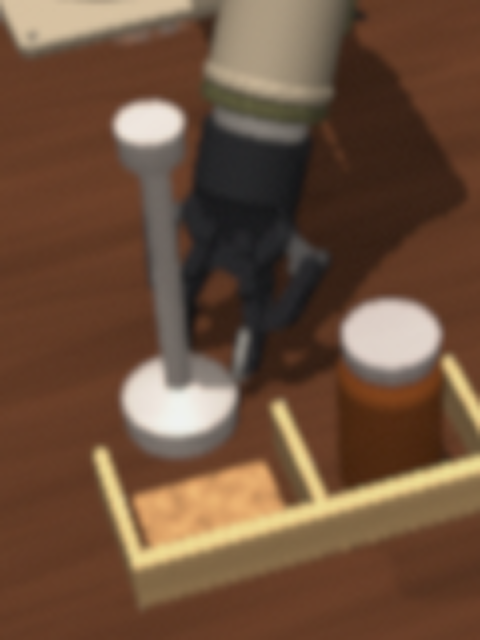

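View pics/l_side.png

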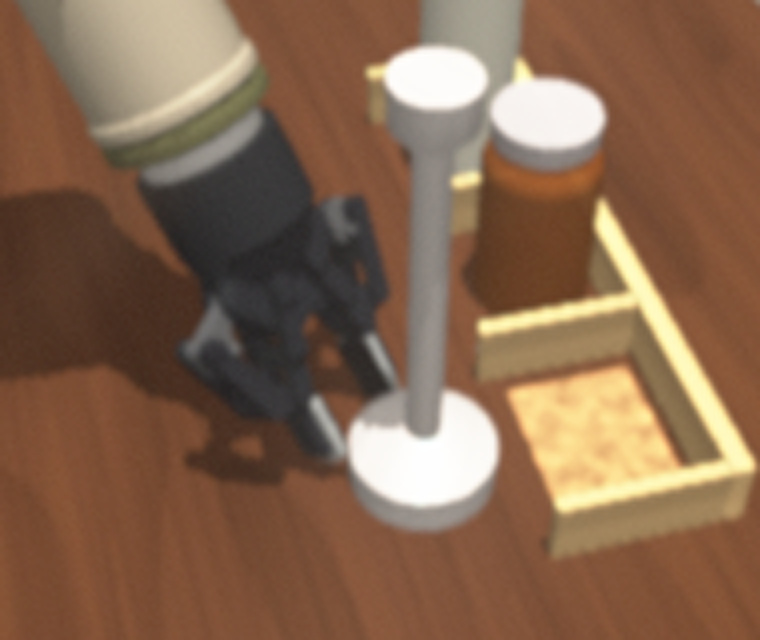

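Run:
```python
from h import *
S,D=load("l"); cs(S,D,(177,387),(425,436),(149,124),(436,74))
print(onz(S,*sc(179.5,399),22),onz(D,*sd(423,452),22))
```

```text
stem base [ 562.7 -124.6] [ 559.6 -127.9] cup [ 560.7 -123.1  251.5] 0.2
 base rack [-97.1   0.5]  cup rack [-97.7   3.6]
[ 562.61221    -123.74266938] [ 558.73947081 -128.22179264]
```

```bash
python3 -m inch '0 0.0043 0 -0.0025 0 0 0; 0 0.0130 0 -0.0075 0 0 0; 0 0.0130 0 -0.0075 0 0 0; 0 0.0130 0 -0.0075 0 0 0; 0 -0.0050 0 -0.0087 0 0 0'; python3 -m inch '0 0 0 0 -3.83 0 -6.64; 0 0 0 0 -3.83 0 -6.64; 0 0 0 0 -3.83 0 -6.64; 0 0 0 0 -3.83 0 -6.64; 0 0 0 0 -3.83 0 -6.64';  python3 -m inch '0 0 0 0 -3.83 0 -6.64; 0 0 0 0 0 0 0; 0 0 0 0 0 0 0'; python3 -c "
from h import *
delta([505,-122.5,-9],-3.6)
delta([505,-122.5,-19],-3.6)"
```

```text
t: 10.55
tcp_pos: [511.3, -65.9, -10.6]
eef_rot: [-179.8, 29.8, 130.5]
contact_force: [-0.5, -0.3, -0.2]
width: 42.6
t: 11.05
tcp_pos: [512.8, -66.1, -9.9]
eef_rot: [179.9, 29.4, 161.2]
contact_force: [0.1, 0.2, -0.9]
width: 42.2
t: 11.35
tcp_pos: [511.9, -66.8, -11.0]
eef_rot: [179.8, 29.1, 165.2]
contact_force: [-0.2, 0.3, -0.0]
width: 42.7
t 11.35 tcp [511.9 -66.8 -11. ] rot [179.8  29.1 165.2] F [-0.2  0.3 -0. ] w 42.7
dworld [ -6.9 -55.7   2. ] shift tool mm [ -7.6 -55.7   1.7] | shift after turn [  1.9 -56.1  -3.4] | turn [-5.3 -0.9 -9.7]
t 11.35 tcp [511.9 -66.8 -11. ] rot [179.8  29.1 165.2] F [-0.2  0.3 -0. ] w 42.7
dworld [ -6.9 -55.7  -8. ] shift tool mm [ -2.7 -55.7  10.4] | shift after turn [  6.9 -56.1   5.2] | turn [-5.3 -0.9 -9.7]
```

```bash
python3 -m inch '0 0 0 0 -2.6 -0.4 -4.8; 0 0 0 0 -2.6 -0.4 -4.8; 0 0.001 -0.019 -0.001 0 0 0; 0 0.001 -0.019 -0.001 0 0 0; 0 0 -0.018 0 0 0 0';  python3 -m inch '0 0 0 0 0 0 0; 0 0 0 0 0 0 0'; python3 -c "
from h import *
delta([505,-122.5,-9],-3.6)
delta([505,-122.5,-19],-3.6)"
```

```text
t: 11.85
tcp_pos: [503.6, -121.8, -11.4]
eef_rot: [179.9, 29.6, 174.9]
contact_force: [-0.1, 0.6, 0.5]
width: 42.3
t: 12.05
tcp_pos: [503.6, -121.4, -11.6]
eef_rot: [179.9, 29.6, 174.9]
contact_force: [1.2, 0.3, 0.9]
width: 42.6
t 12.05 tcp [ 503.6 -121.4  -11.6] rot [179.9  29.6 174.9] F [1.2 0.3 0.9] w 42.6
dworld [ 1.4 -1.1  2.6] shift tool mm [-2.6 -0.9 -1.5] | shift after turn [-2.6 -1.  -1.5] | turn [-0.6 -0.4 -1.3]
t 12.05 tcp [ 503.6 -121.4  -11.6] rot [179.9  29.6 174.9] F [1.2 0.3 0.9] w 42.6
dworld [ 1.4 -1.1 -7.4] shift tool mm [ 2.4 -0.9  7.2] | shift after turn [ 2.4 -1.   7.2] | turn [-0.6 -0.4 -1.3]
```

```bash
python3 -m inch '0 0.001 -0.001 0.0036 -0.6 -0.4 -1.3; 0 0.0014 0 0.0036 0 0 0; 0 0 0 0 0 0 0; 0 0 0 0 0 0 0'; python3 look.py m
```

```text
t: 12.45
tcp_pos: [504.9, -122.1, -19.2]
eef_rot: [-179.9, 30.0, 176.6]
contact_force: [0.6, -0.2, 0.7]
width: 42.6
12.55 [ 505.2 -122.5  -18.8] [-179.9   30.   176.6] [-0.4 -0.5  0. ] 42.2
```

View pics/m_scene.png

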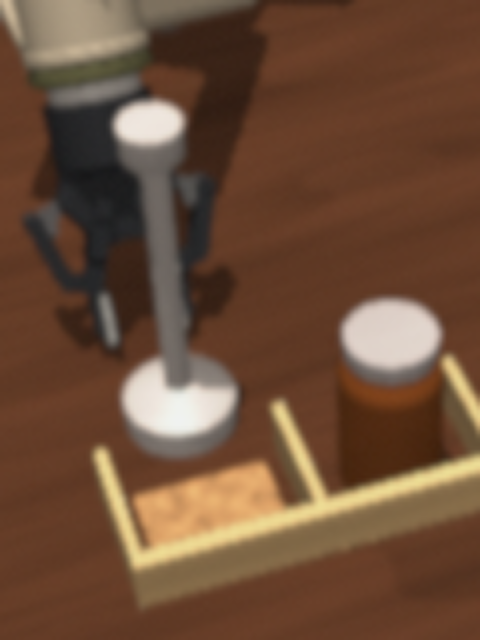

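View pics/m_side.png

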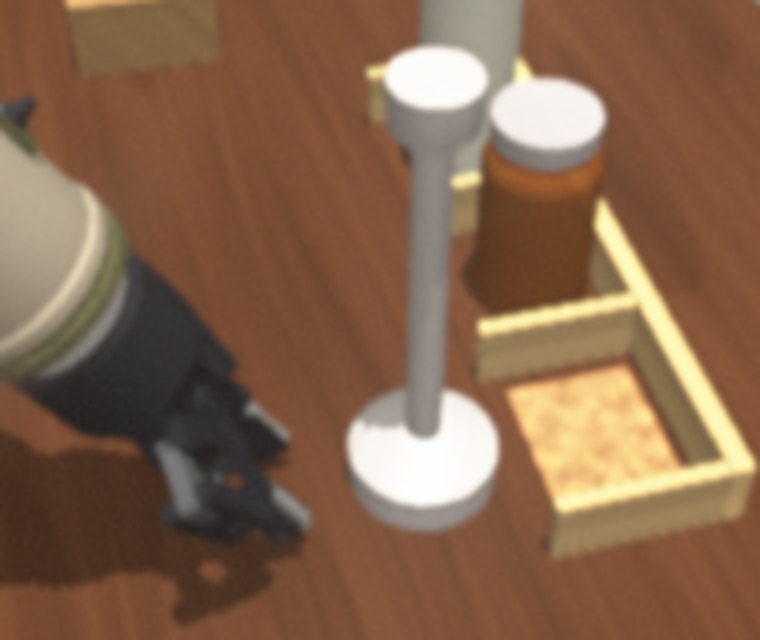

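Run:
```python
from h import *
S,D=load("m"); cs(S,D,(177,387),(425,436),(149,124),(437,76))
a=tri(S,sc(113,348),D,sd(303,528));b=tri(S,sc(184,327),D,sd(286,440));print(a,b,rk(a[0][:2]),rk(b[0][:2]))
```

```text
stem base [ 562.7 -124.6] [ 559.6 -127.9] cup [ 560.8 -123.3  251.1] 0.7
 base rack [-97.1   0.5]  cup rack [-97.6   3.4]
(array([ 489.7, -148.8,   14. ]), np.float64(0.4)) (array([495. , -97.6,  19.7]), np.float64(0.3)) [-167.   -26.5] [-164.9   24.9]
```

```bash
python3 -m inch '0 -0.0069 0 0.004 0 0 0; 0 -0.0069 0 0.004 0 0 0; 0 -0.0052 0 0.003 0 0 0; 0 -0.0026 0 0.0015 0 0 0; 0 -0.0026 0 0.0015 0 0 0'; python3 -m inch '0 -0.0026 0 0.0015 0 0 0; 0 -0.0026 0 0.0015 0 0 0; 0 -0.0026 0 0.0015 0 0 0; 0 -0.0026 0 0.0015 0 0 0; 0 -0.0026 0 0.0015 0 0 0';python3 -m inch '0 -0.0026 0 0.0015 0 0 0; 0 -0.0026 0 0.0015 0 0 0; 0 -0.0026 0 0.0015 0 0 0; 0 -0.0026 0 0.0015 0 0 0; 0 -0.0026 0 0.0015 0 0 0'; python3 look.py n
```

```text
t: 13.05
tcp_pos: [533.4, -124.5, -19.0]
eef_rot: [-179.9, 30.0, 176.6]
contact_force: [-0.7, 0.3, -0.3]
width: 42.9
t: 13.55
tcp_pos: [548.0, -125.3, -19.1]
eef_rot: [-179.9, 30.0, 176.6]
contact_force: [-2.6, 2.1, 0.3]
width: 42.8
t: 14.05
tcp_pos: [563.2, -126.4, -18.9]
eef_rot: [-179.9, 30.0, 176.6]
contact_force: [-2.1, -0.1, -0.6]
width: 42.8
14.15 [ 563.5 -126.5  -18.6] [-179.9   30.   176.6] [-0.3  1.1 -0.5] 42.7
```

View pics/n_scene.png

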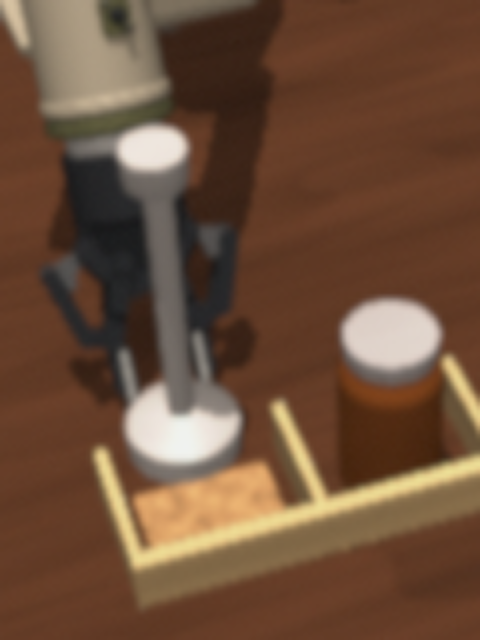

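View pics/n_side.png

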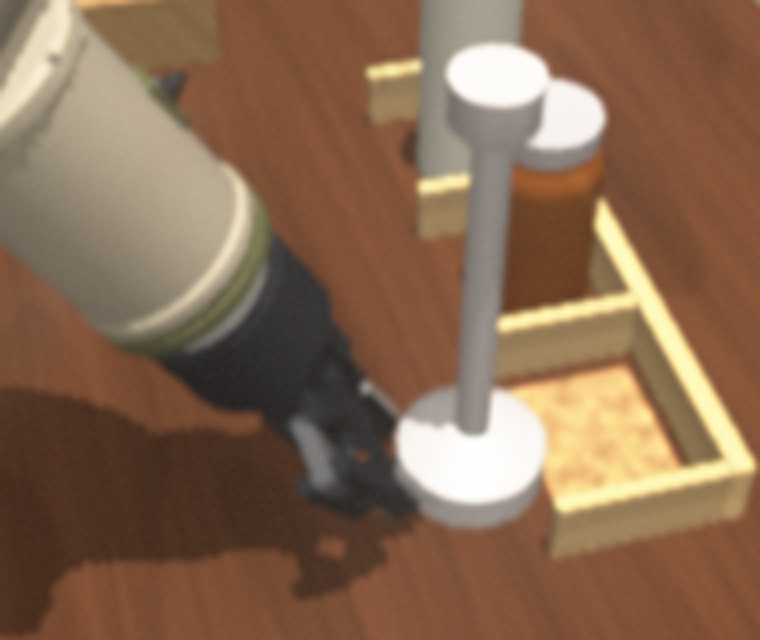

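Run:
```python
from h import *
S,D=load("n"); cs(S,D,(181,412),(474,432),(153,149),(498,73))
```

```text
stem base [ 585.6 -129.6] [ 583.9 -133. ] cup [ 584.5 -128.8  251.3] 0.9
 base rack [-73.2  -3.1]  cup rack [-73.6  -0.6]
```

```bash
python3 -m inch '0 -0.0026 0.0001 0.0015 0 0 0; 0 -0.0026 0.0001 0.0015 0 0 0; 0 -0.0026 0.0001 0.0015 0 0 0; 0 -0.0026 0.0001 0.0015 0 0 0; 0 -0.0026 0.0001 0.0015 0 0 0'; python3 -m inch '0 -0.0026 0.0001 0.0015 0 0 0; 0 -0.0026 0.0001 0.0015 0 0 0; 0 -0.0026 0.0001 0.0015 0 0 0; 0 -0.0026 0.0001 0.0015 0 0 0; 0 -0.0026 0.0001 0.0015 0 0 0';python3 -m inch '0 -0.0026 0 0.0015 0 0 0; 0 -0.0026 0 0.0015 0 0 0; 0 -0.0026 0 0.0015 0 0 0; 0 -0.0026 0 0.0015 0 0 0; 0 -0.0026 0 0.0015 0 0 0'; python3 look.py o
```

```text
t: 14.65
tcp_pos: [578.3, -126.8, -18.8]
eef_rot: [-179.9, 30.0, 176.6]
contact_force: [-2.1, 0.3, -0.2]
width: 42.9
t: 15.15
tcp_pos: [593.2, -127.2, -18.9]
eef_rot: [-179.9, 30.0, 176.6]
contact_force: [-3.0, 0.3, 1.0]
width: 42.2
t: 15.65
tcp_pos: [608.2, -128.1, -18.9]
eef_rot: [-179.9, 30.0, 176.6]
contact_force: [-2.4, 0.5, 0.8]
width: 43.0
15.75 [ 608.5 -128.1  -18.7] [-179.9   30.   176.6] [-0.1  0.4 -0.5] 42.7
```

View pics/o_scene.png

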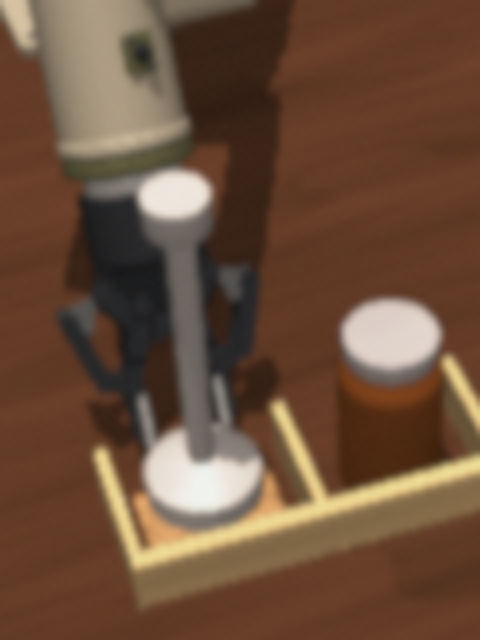

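View pics/o_side.png

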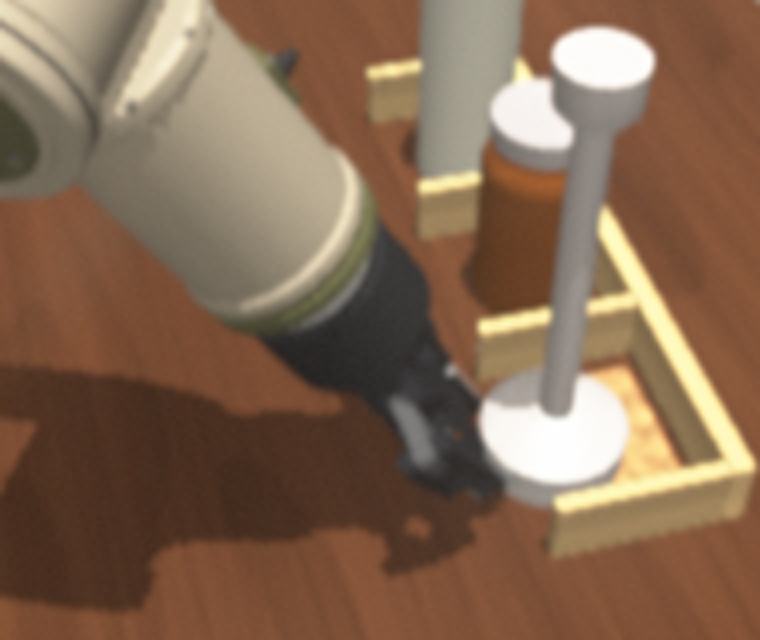

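```bash
python3 -m inch '0 -0.0026 0 0.0015 0 0 0; 0 -0.0026 0 0.0015 0 0 0; 0 -0.0026 0 0.0015 0 0 0; 0 -0.0026 0 0.0015 0 0 0; 0 -0.0026 0 0.0015 0 0 0'; python3 -m inch '0 -0.0026 0 0.0015 0 0 0; 0 -0.0017 0 0.001 0 0 0; 0 -0.0017 0 0.001 0 0 0'; python3 look.py p
```

```text
t: 16.25
tcp_pos: [623.2, -129.0, -18.9]
eef_rot: [-179.9, 30.0, 176.6]
contact_force: [-2.9, -0.2, 0.8]
width: 42.5
t: 16.55
tcp_pos: [630.1, -129.4, -18.9]
eef_rot: [-179.9, 30.0, 176.6]
contact_force: [-3.3, -0.8, 0.8]
width: 42.9
16.65 [ 630.2 -129.4  -18.7] [-179.9   30.   176.6] [-0.8  0.4 -0.9] 42.7
```

View pics/p_scene.png

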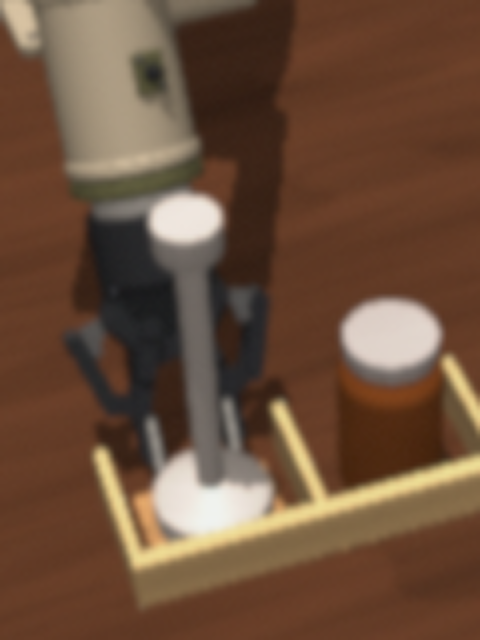

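View pics/p_side.png

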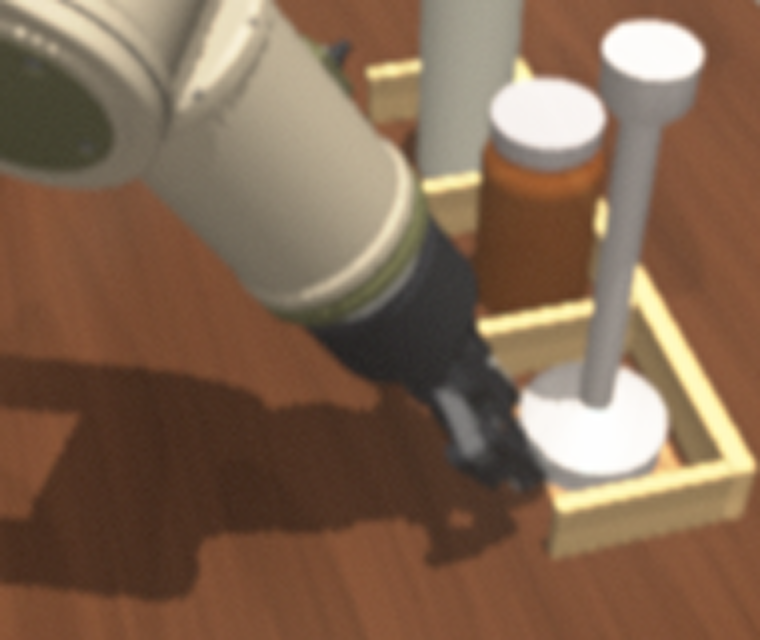

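```bash
python3 -m inch '0 -0.0013 0 0.00075 0 0 0; 0 -0.0013 0 0.00075 0 0 0'; python3 -m inch '0 -0.0013 0 0.00075 0 0 0'; python3 -m inch '0 -0.00087 0 0.0005 0 0 0'
```

```text
t: 16.85
tcp_pos: [632.9, -129.6, -18.9]
eef_rot: [-179.9, 30.0, 176.6]
contact_force: [-2.6, 0.4, 1.1]
width: 42.6
t: 16.95
tcp_pos: [634.5, -129.7, -18.8]
eef_rot: [-179.9, 30.0, 176.6]
contact_force: [-2.8, -0.2, 0.3]
width: 42.7
t: 17.05
tcp_pos: [635.5, -129.8, -18.8]
eef_rot: [-179.9, 30.0, 176.6]
contact_force: [-3.6, 0.4, 0.9]
width: 42.7
```

Run:
```python
from h import *
S,D=load("p"); cs(S,D,(210,484),(598,405),(186,217),(652,49))
```

```text
stem base [ 652.7 -133.1] [ 650.7 -135.6] cup [ 650.1 -131.7  251.5] 2.0
 base rack [-6.2 -2. ]  cup rack [-8.   0.6]
```

```bash
for i in 1; do python3 -m inch '0 -0.00087 0 0.0005 0 0 0'; python3 -m inch '0 -0.00087 0 0.0005 0 0 0';  done
```

```text
t: 17.15
tcp_pos: [636.5, -129.8, -18.9]
eef_rot: [-179.9, 30.0, 176.6]
contact_force: [-2.3, -0.3, 0.1]
width: 42.9
t: 17.25
tcp_pos: [637.4, -129.9, -18.9]
eef_rot: [-179.9, 30.0, 176.6]
contact_force: [-3.0, 0.5, 1.1]
width: 42.7
```

```bash
python3 -m inch '0 -0.00087 0 0.0005 0 0 0'; python3 -m inch '0 -0.00087 0 0.0005 0 0 0'; python3 look.py q
```

```text
t: 17.35
tcp_pos: [638.4, -129.9, -18.9]
eef_rot: [-179.9, 30.0, 176.6]
contact_force: [-5.5, 0.1, 0.9]
width: 42.5
t: 17.45
tcp_pos: [638.8, -129.8, -19.2]
eef_rot: [-179.9, 30.0, 176.6]
contact_force: [-14.3, -0.1, 8.6]
width: 42.7
17.55 [ 638.7 -129.8  -19.3] [-179.9   29.9  176.6] [-10.6   0.1   5.6] 42.8
```

View pics/q_side.png

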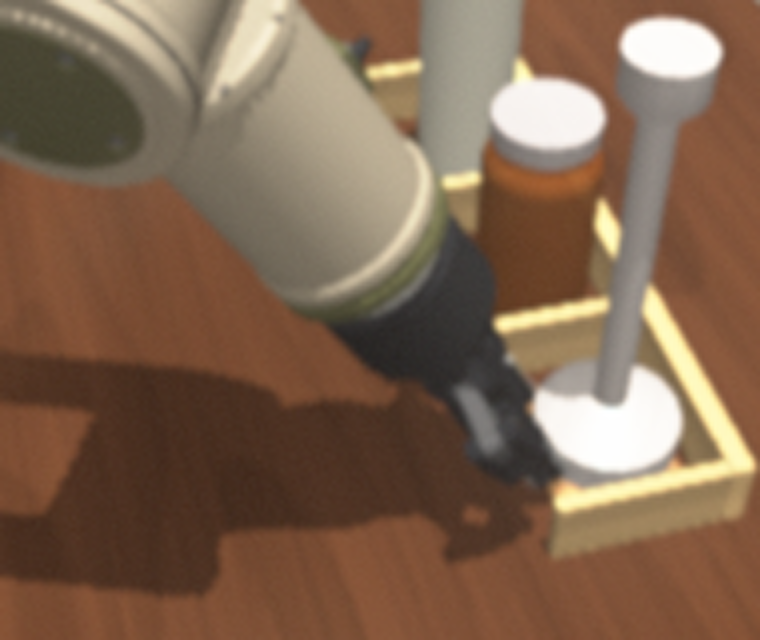

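View pics/q_scene.png

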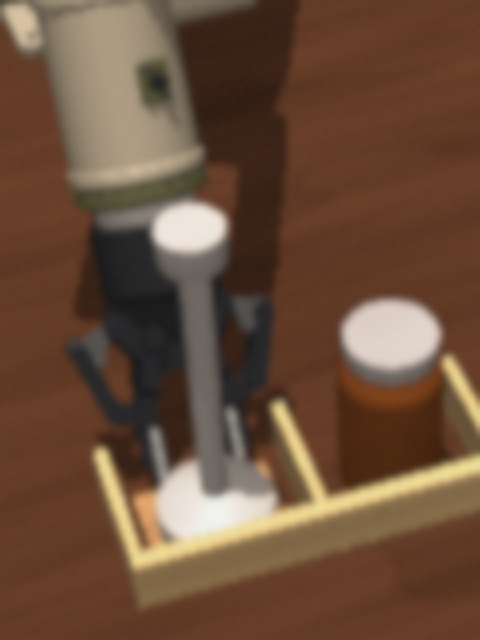

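```bash
python3 -m inch '0 0.0017 0 -0.001 0 0 0; 0 0.0026 0 -0.0015 0 0 0; 0 0.0087 0 -0.005 0 0 0; 0 0.0173 0 -0.01 0 0 0; 0 0.0173 0 -0.01 0 0 0'; python3 -m inch '0 0.0173 0 -0.01 0 0 0; 0 0.0173 0 -0.01 0 0 0; 0 0.0173 0 -0.01 0 0 0; 0 0 0 -0.03 0 0 0; 0 0 0 -0.03 0 0 0'; python3 -m inch '0 0 0 -0.03 0 0 0; 0 0 0 -0.03 0 0 0; 0 0 0 0 0 0 0;0 0 0 0 0 0 0;0 0 0 0 0 0 0';python3 look.py r
python3 - <<'E'
import pickle,cv2
for n in("scene","side"): cv2.imwrite(f"pics/r2_{n}.png",pickle.load(open(f"r_{n}.pkl","rb"))["pixels"][:,:,::-1])
E
```

```text
t: 18.05
tcp_pos: [583.8, -126.5, -18.8]
eef_rot: [-179.9, 30.0, 176.6]
contact_force: [0.2, 0.2, 1.0]
width: 43.1
t: 18.55
tcp_pos: [492.5, -120.4, 32.0]
eef_rot: [-179.9, 29.9, 176.5]
contact_force: [0.8, 0.4, 0.7]
width: 42.5
t: 19.05
tcp_pos: [465.0, -119.2, 84.5]
eef_rot: [-179.9, 30.0, 176.6]
contact_force: [-0.2, 0.2, 0.2]
width: 42.3
19.15 [ 464.6 -118.9   83.7] [-180.    29.9  176.6] [ 0.3  0.  -0.1] 42.8
```

View pics/r_side.png

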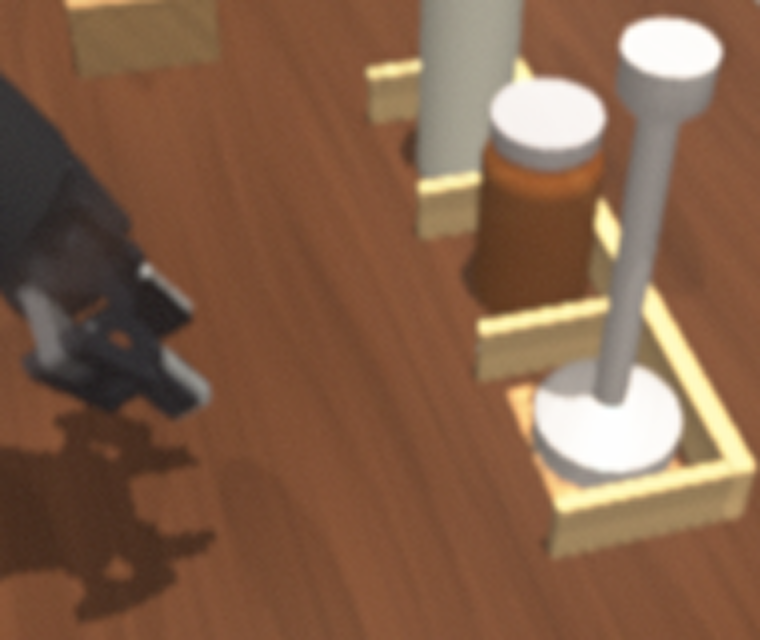

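View pics/r_scene.png

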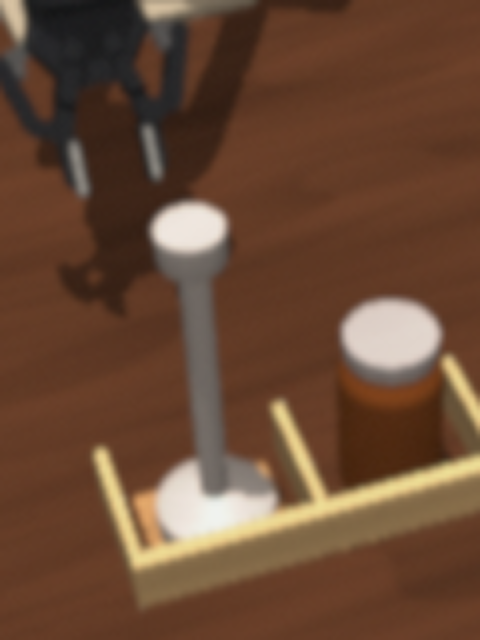

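View pics/r2_scene.png

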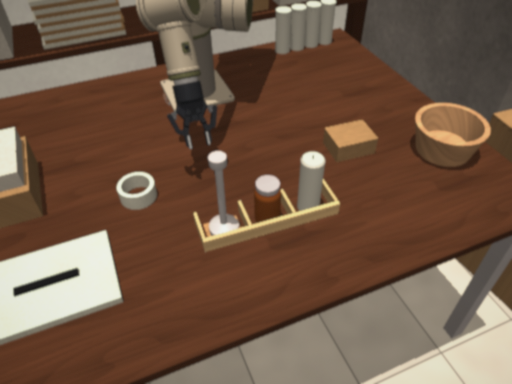

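```bash
python3 - <<'E'
from h import *
S,D=load("r"); cs(S,D,(214,494),(611,403),(190,227),(670,48))
A=pickle.load(open("a_scene.pkl","rb"));B=pickle.load(open("a_side.pkl","rb"))
def mx(a,b,r): return np.abs(cv2.GaussianBlur(a["pixels"],(5,5),0)[r].astype(int)-cv2.GaussianBlur(b["pixels"],(5,5),0)[r]).max()
for n,r in dict(jar=np.s_[172:225,250:285],pillar=np.s_[150:212,296:326],carton=np.s_[118:162,322:380],tape=np.s_[168:212,114:160]).items(): print(n,mx(A,S,r))
for n,r in dict(jar=np.s_[140:200,280:312],pillar=np.s_[97:140,264:292],tape=np.s_[295:372,203:272]).items(): print(n,"side",mx(B,D,r))
E
python3 -m inch '0 0 0 0 0 0 0;0 0 0 0 0 0 0;0 0 0 0 0 0 0'
```

```text
stem base [ 661.5 -133.6] [ 657.6 -136.4] cup [ 658.  -132.2  250.7] 2.1
 base rack [ 1.7 -2.1]  cup rack [-0.   0.6]
jar 1
pillar 1
carton 1
tape 1
jar side 54
pillar side 22
tape side 23
t: 19.45
tcp_pos: [464.8, -119.0, 84.1]
eef_rot: [-180.0, 29.9, 176.6]
contact_force: [-0.0, -0.6, -0.6]
width: 42.5
```

```bash
python3 -c "
from workcell import *
print(finish_job())"
```

```text
the job is handed in; nothing more can be done
None
```

The candlestick is standing upright in the empty bay nearest the robot's right, with its foot against the back board, and the job is handed in at about 19.5 s.

- **How it was pushed:** I used two half-open fingertips low on the foot, with the gripper tilted back 30° to stay clear of the stem. The first push was diagonal, to line it up with the bay. I then backed off, turned, and pushed straight in at about 30 mm/s with roughly 3 N.
- **Back board contact:** in the last millimetres the push force rose from about 3 N to 14 N, which I took as the foot meeting the back board. I then backed straight out.
- **Last checks:** the final pictures put the foot within about 2 mm of the target spot. The cup is directly above the foot to within about 3 mm, so it is upright. The arm is clear of everything, with the force reading near zero.
- **Other things:** the jar, pillar, carton and tape look unchanged in the scene camera, with a pixel difference of at most 1. The same comparison in the side camera did show differences for the jar (54), pillar (22) and tape (23). I put these down to the candlestick's new position and arm shadow, but did not look into them further.
- **What disagreed:** the fingertips seen in the pictures were about 35 mm behind the reported TCP. I trusted the pictures, so the pushes ran at a reported TCP height of about −19 mm, with no sign of contact with the bench.

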